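Load a sensor into the sloping magazine tube

TASK

Load the loose orange-gripped sensor into the sloping aluminium magazine tube: set it down in the open bay at the tube's upper end, brass nose pointing down the slope like the sensor already in there, so that it slides under the lips and comes to rest up against that one. Leave the blue-gripped sensor where it is.

Things in the scene. Friction and masses are not known exactly. Their poses are not given: they have to be found in the camera images.
- sensor: Loose sensor to load, upright on the bench: black base 56 x 32 x 16 mm (x, y, z), corners rounded 5 mm; on it an orange grip 34 x 14 x 24 mm (14 mm across y), top 40 mm up; brass nose, 12 mm diameter and 8 mm long, sticking out at the -x end, 8 mm up. 60 g; slippery base. Origin: centre of the base's underside (nose tip at x = -36 mm, back face at x = +28 mm); z up through the grip.
- loaded_sensor: Identical orange-gripped sensor already in the tube, tilted with it, loose, its nose against the end stop at the lower end. Origin and axes as sensor. A sensor seated behind it has its origin 64 mm farther up the slope.
- blue_sensor: The sensor to leave alone, upright on the bench near the orange one: the same shape and axes but with a blue grip.
- tube: Aluminium tube fixed on a steel foot 250 x 75 mm. Origin on the bench under its middle; x level, toward its upper end; z up. Its floor slopes 22 degrees, from the stop (x -130, z 30 mm) up to the open end (x 131, z 136 mm). Up to x = -6 mm it is 38 mm wide inside, under two lips (underside 22, top 25 mm above the floor, 22 mm slot between); then it flares to the bay.
- tube_bay (a point): Point on the sloping floor in the middle of the tube's open loading bay, at x 78, y 0, z 114 mm of tube; axes as tube (level). The bay (tube x 41 to 131 mm) is 54 mm wide inside, no roof, side walls 12 mm high. A sensor whose origin is set here, nose toward the tube's -x, slides down by itself when released: the floor is slippery.

How it is judged:
By the outcome, as a careful person would: the job done as asked, in the order asked, and still so for the second after the job is handed in, with the robot touching nothing.
It also fails if it takes over 38 s, if anything falls off the work surface, if the arm or the gripper's body presses on something with over 40 N, if the wrist force passes 120 N, or if a joint passes its speed limit or range.

ROBOT

A 6-joint arm with a two-finger parallel gripper is mounted at the origin on a cart in front of the work surface, level with it; the furniture and walls round the work are solid. World frame = base frame: x ahead of the robot, y to its left, z up, the work surface at z = 0. Lengths are in m, angles in degrees, forces in N, time in s.
With the tool pointing down it reaches from about 0.25 to 0.725 m from the base axis. Payload 9.7 kg.
Tool frame: the origin (TCP) lies midway between the tips of the shut fingers; the grasp point (between the pads) lies 19 mm behind it; y points along the fingers, x is the direction in which the jaws open and shut, and the axes are right-handed (so a half turn about y gives the same grasp; the last joint's range is limited). The gripper opens to 85 mm and grips with 20 to 120 N. Pads are 22 mm wide; open, the fingers measure 114 mm over their backs; the gripper's body (76 mm by 85 mm) begins 54 mm behind the grasp point. The pads swing forward as they close: fully open they stand 13 mm farther back than shut.
Start: joints at [65.203, 4.979, 10.078, 95.1, 0, 90], TCP at [0.231, 0.499, 0.231] pointing down, gripper open.
Joint ranges: [-179.16, 179.16], [-48.56, 103.87], [-65.8, 70.77], [-126.05, 130.52], [-82.76, 87.17], [-180, 180]. Speed limits (degrees/s): [127.2, 127.2, 147.25, 180, 180, 180].

INTERFACE

Orientations are given as [roll, pitch, yaw] about the fixed x, y, z axes, in that order (R = Rz(yaw) Ry(pitch) Rx(roll)).
In Python, from workcell import get_obs, camera, job_done gives the robot as it stands.
- The arm moves only by the tool play_rows, never from a script. Its argument "moves" is a list of rows, each a list of 3 entries, a list of its own where there are three numbers: the turn, a rotation vector about the tool's x, y, z in degrees, then the shift along the tool's x, y, z in m, then the opening in per cent of the stroke, from 0 (shut) to 100 (fully open). A call has exactly 5 rows; each row is the pose to reach, as a shift and turn from the pose commanded when the call began, along the tool's axes at that moment; what a row does not reach only later rows make up. A row lasts 1/10 s, in which the tool goes at most 50 mm and 8.59 degrees, less where a joint would pass 70% of its speed; a pose out of reach is approached as far as the arm can. A call with a gripper value outside its range is refused whole. The fingers move at their own pace and stop on an object; "grip_force" is the grip in N (left out, the last holds). Time passes only in rows, so rows that repeat a pose let the fingers close, or fill a call up. It gives the time, the measured TCP pose, the force and the opening at its end, in the units of the state.
- get_obs(): the state, without advancing time (a new reading comes with each control period).
- camera(name): name is "scene" or "top" or "wrist"; returns a dict with "img" (384x512x3 uint8, red, green, blue), "fov_y" (degrees; the focal length in pixels is half the picture's height over the tangent of half this angle, whatever the lens; pixels are square), "cx", "cy" (the principal point, pixels), "world_from_camera" (4x4, takes a point from camera to world coordinates). Camera axes: x right, y up, looking along -z (the intrinsics and any distortion apply to the point x, -y, -z); pixel columns grow to the right and rows downward; lengths in m; the calibration is good to about 2 mm. A picture is of the moment at which its call begins. There is no depth.
- job_done(): hands the job in, once; it reports no verdict.
The state is a dict: "time": time; "q": joint angles; "qd": joint speeds; "joint_efforts": joint torques, N m; "ee_pos": TCP position; "tcp_rot": TCP orientation; "wrist_force": force on the tool from outside, world axes, zero at the start; "torque": the same for the moment, N m; "opening": finger opening in m.
Only numpy, scipy, OpenCV 4.12 (cv2) and the standard library are available. Lean on these libraries where they do the work, as an engineer would, in place of code of your own. Each camera call takes 0.05 s, during which the arm holds its last target.

## Working session

There is one attempt and no reset: what is moved stays moved. The work goes in short steps, Python scripts to look and compute and a tool call to move; the robot and the scene stay as the last step left them, time stands still between calls to the robot, and variables do not carry over. Pictures are saved under pics/ and viewed, and the job is handed in when it is done.

Besides the shell and the picture viewer there is one more tool, called after "Call:" by a JSON object that holds its "name" and its "arguments". play_rows: Moves the arm, as the interface text tells. Its arguments: {"type":"object","properties":{"moves":{"type":"array"},"grip_force":{"type":"number"}},"required":["moves"]}

```bash
mkdir -p pics; ls; cat > h.py <<'E'
import numpy as np,cv2
from workcell import get_obs,camera,job_done
def snap(n,tag):
    c=camera(n);cv2.imwrite(f'pics/{tag}.png',c['img'][:,:,::-1]);np.save(f'pics/{tag}.npy',c,allow_pickle=True);return c
E
python3 - <<'E'
from h import *
np.set_printoptions(precision=4,suppress=True)
print(get_obs())
for n in ['scene','top','wrist']:
    c=snap(n,n+'0');print(n,{k:v for k,v in c.items() if k!='img'})
E
```

```text
pics
{'time': 0.0, 'q': array([65.2009,  5.0113, 10.0345, 95.1016, -0.0014, 90.0005]), 'qd': array([-0.0805,  0.0711, -0.0658,  0.0406,  0.0157, -0.0029]), 'joint_efforts': array([  0.003 , -52.0387,  46.4801,   0.0163,   0.0001,  -0.    ]), 'ee_pos': array([0.2306, 0.4991, 0.2306]), 'tcp_rot': array([-90.0014,   0.0783,  65.2004]), 'wrist_force': array([-0.4875, -0.4346,  0.3111]), 'torque': array([-0.0039, -0.0119, -0.0626]), 'opening': 0.08535253880209814}
scene {'fov_y': 54.76819191312236, 'cx': 249.8918008906801, 'cy': 192.1210600918829, 'world_from_camera': array([[ 0.688 ,  0.5357, -0.4895, -0.0153],
       [-0.7256,  0.4973, -0.4756, -0.4262],
       [-0.0113,  0.6824,  0.7309,  0.8687],
       [ 0.    ,  0.    ,  0.    ,  1.    ]])}
top {'fov_y': 43.86614779377916, 'cx': 252.67060982591076, 'cy': 194.47026087147435, 'world_from_camera': array([[-0.0163,  0.9983, -0.0562,  0.4281],
       [-0.9997, -0.0173, -0.0178,  0.0743],
       [-0.0188,  0.0559,  0.9983,  1.3039],
       [ 0.    ,  0.    ,  0.    ,  1.    ]])}
wrist {'fov_y': 68.64559863640565, 'cx': 257.025442220359, 'cy': 195.30724234873702, 'world_from_camera': array([[ 0.4186, -0.8704, -0.2593,  0.1637],
       [ 0.9082,  0.4004,  0.1219,  0.5308],
       [-0.0022, -0.2865,  0.9581,  0.3743],
       [ 0.    ,  0.    ,  0.    ,  1.    ]])}
```

View pics/scene0.png

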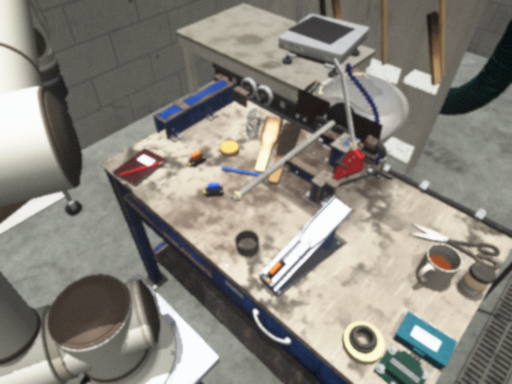

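View pics/top0.png

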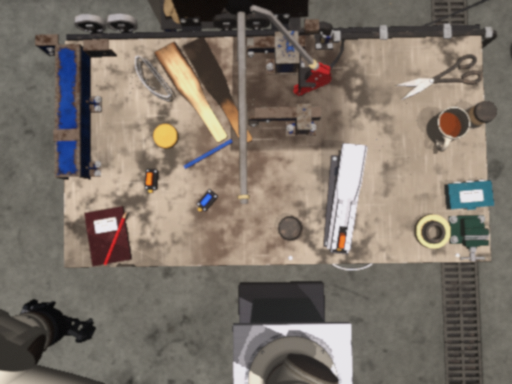

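View pics/wrist0.png

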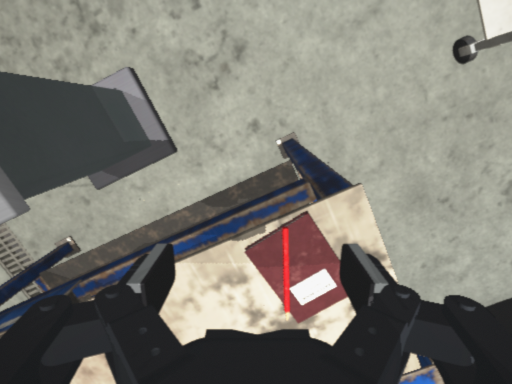

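The scene view shows the tube at about (305,245), a rod over the bench from (237,195) to (330,125), and the sensors at (197,156) and (214,188). In the top view the orange sensor is at (151,179), the blue one at (207,201) and the tube from (345,150) to (340,245). The rod tip there is at (243,197). Next I'll enlarge these areas.

```bash
cat >> h.py <<'E'
def load(tag): return np.load(f'pics/{tag}.npy',allow_pickle=True).item()
def ray(c,u,v):
    f=192/np.tan(np.radians(c['fov_y']/2));T=c['world_from_camera']
    d=T[:3,:3]@np.array([(u-c['cx'])/f,-(v-c['cy'])/f,-1]);return T[:3,3],d
def atz(c,u,v,z):
    o,d=ray(c,u,v);return o+d*(z-o[2])/d[2]
def tri(*obs):
    A=np.zeros((3,3));b=np.zeros(3);L=[]
    for c,u,v in obs:
        o,d=ray(c,u,v);d=d/np.linalg.norm(d);P=np.eye(3)-np.outer(d,d);A+=P;b+=P@o;L.append((o,d))
    x=np.linalg.solve(A,b);return x,[np.linalg.norm(np.cross(x-o,d)) for o,d in L]
def proj(c,p):
    f=192/np.tan(np.radians(c['fov_y']/2));T=c['world_from_camera']
    q=T[:3,:3].T@(np.asarray(p,float)-T[:3,3]);return np.array([c['cx']-f*q[0]/q[2],c['cy']+f*q[1]/q[2]])
def crop(tag,u0,v0,w,h,s,out):
    im=cv2.imread(f'pics/{tag}.png')[v0:v0+h,u0:u0+w];im=cv2.resize(im,None,fx=s,fy=s,interpolation=cv2.INTER_CUBIC)
    st=10 if s>=5 else 20
    for u in range((u0+st-1)//st*st,u0+w,st): cv2.putText(im,str(u),(int((u-u0+.5)*s),9),0,.35,(0,255,0),1);cv2.line(im,(int((u-u0+.5)*s),10),(int((u-u0+.5)*s),18),(0,255,0),1)
    for v in range((v0+st-1)//st*st,v0+h,st): cv2.putText(im,str(v),(0,int((v-v0+.5)*s)),0,.35,(0,255,0),1)
    cv2.imwrite(f'pics/{out}.png',im)
E
python3 - <<'E'
from h import *
crop('top0',130,150,110,80,7,'a1');crop('top0',310,135,70,125,4.7,'a2')
crop('scene0',170,130,80,75,7,'a3');crop('scene0',230,180,130,120,5,'a4')
im=[cv2.imread(f'pics/a{i}.png') for i in (1,2,3,4)]
print([i.shape for i in im])
E
```

```text
[(560, 770, 3), (588, 329, 3), (525, 560, 3), (600, 650, 3)]
```

View pics/a1.png

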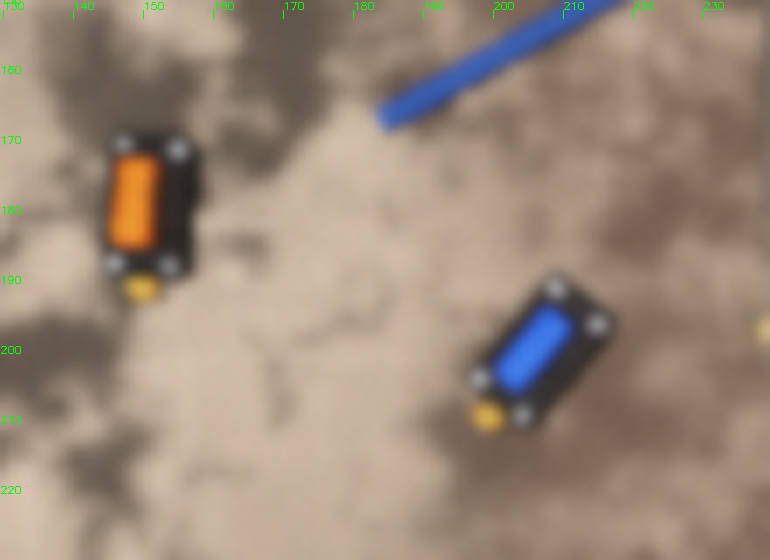

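View pics/a2.png

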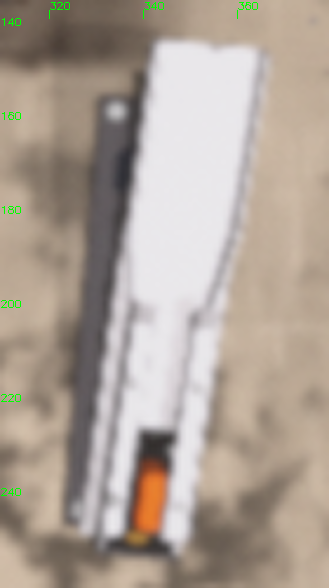

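View pics/a3.png

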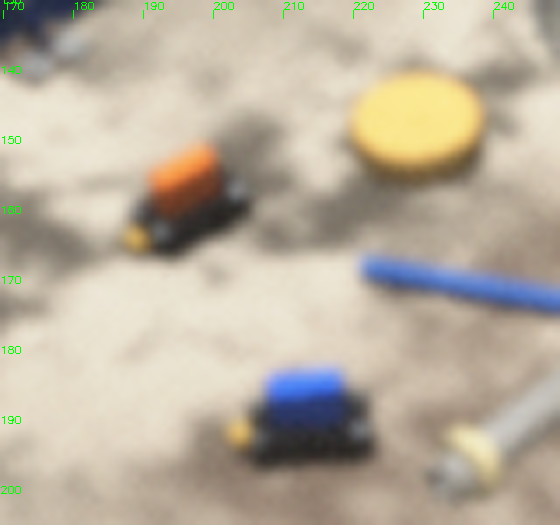

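View pics/a4.png

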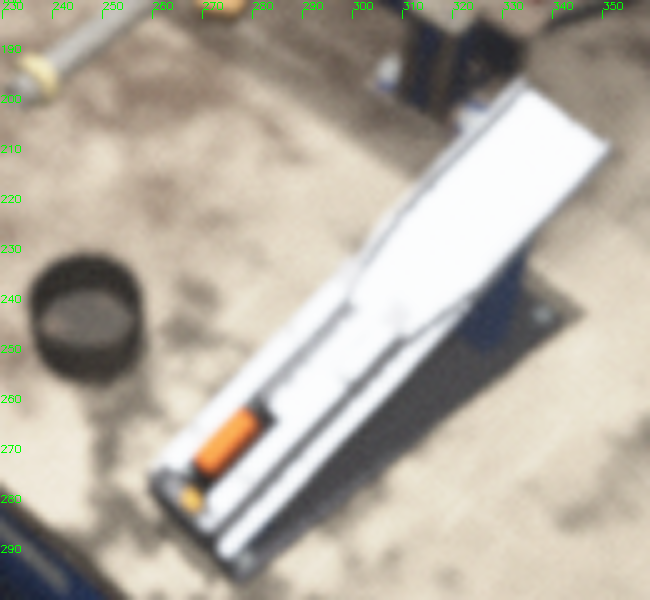

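```bash
python3 - <<'E'
from h import *
np.set_printoptions(precision=4,suppress=True)
t=load('top0');s=load('scene0')
P={'griptop':((148.8,178.5),(195.8,153.1)),'nose':((149.8,190.6),(189.1,163.5)),
'bluetop':((205.8,199.6),(213.0,184.6)),'bluenose':((199.3,209),(203.8,191.6)),
'mouthL':((343.1,143.4),(334.1,195.9)),'mouthR':((365.9,144.7),(351.5,208.9)),
'loadedgrip':((341.4,240.2),(274.9,267.5)),'loadednose':((338.6,249.3),(267.5,280)),'rodtip':((243,197),(237,195)),
'lipL':((339,201),(299,241)),'lipR':((352,203),(308,249)),'rod far':((241,12),(331,124))}
for k,(a,b) in P.items():
    x,e=tri((t,*a),(s,*b));print(k,x,np.round(e,4))
print(atz(t,290,228,0))
E
```

```text
griptop [0.5469 0.3738 0.039 ] [0.0001 0.0001]
nose [0.5163 0.3785 0.0088] [0.0001 0.0001]
bluetop [0.4875 0.2225 0.0358] [0.0005 0.0005]
bluenose [0.4637 0.2438 0.0069] [0.0003 0.0003]
mouthL [ 0.6139 -0.1272  0.1425] [0.0013 0.0013]
mouthR [ 0.6105 -0.1839  0.1376] [0.001 0.001]
loadedgrip [ 0.3756 -0.1289  0.0727] [0.0006 0.0006]
loadednose [ 0.351  -0.1266  0.0408] [0. 0.]
rodtip [0.4924 0.1215 0.0583] [0.0006 0.0006]
lipL [ 0.476  -0.1246  0.0773] [0.0007 0.0007]
lipR [ 0.4704 -0.1574  0.0797] [0.0004 0.0004]
rod far [0.9899 0.1239 0.0451] [0.005 0.005]
[ 0.4082 -0.0026  0.    ]
```

```bash
python3 - <<'E'
from h import *
crop('top0',190,0,160,210,2.8,'b1');crop('scene0',220,50,200,170,4,'b2')
E
```

```text
(no output)
```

View pics/b1.png

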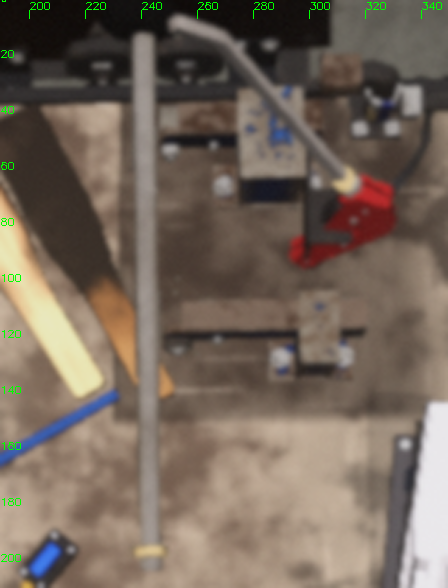

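View pics/b2.png

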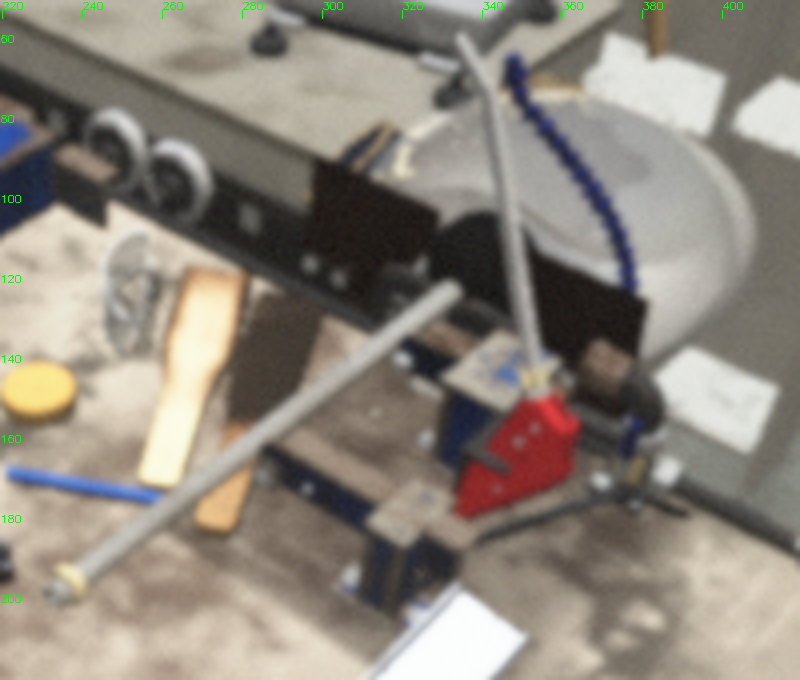

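The rod is low, at z≈0.05, and a carry height above 0.16 clears it. From the triangulation, the sensor's grip top is at about (0.547,0.373,0.039) with yaw near -6°. The tube's yaw is near -6.4° and the bay is at about (0.564,-0.150,0.114).

```bash
cat >> h.py <<'E'
from scipy.spatial.transform import Rotation as Ro
def S(yaw,tilt=0): return Ro.from_euler('zy',[yaw,-tilt],degrees=True).as_matrix()
def tgt(yaw,tilt=0,flip=1):
    s=S(yaw,tilt);return np.column_stack([flip*s[:,1],-s[:,2],-flip*s[:,0]])
def delta(p,R):
    o=get_obs();R0=Ro.from_euler('xyz',o['tcp_rot'],degrees=True).as_matrix()
    print('t',o['time'],'q',np.round(o['q'],1),'pos',np.round(o['ee_pos'],4),'rot',np.round(o['tcp_rot'],2),'F',np.round(o['wrist_force'],1),'open',round(o['opening'],4))
    print('turn',np.round(Ro.from_matrix(R0.T@R).as_rotvec(degrees=True),2),'shift',np.round(R0.T@(np.asarray(p)-o['ee_pos']),4))
E
python3 - <<'E'
from h import *
delta([0.45,0.41,0.22],tgt(-6));delta([0.545,0.373,0.16],tgt(-6))
E
```

```text
t 0.15 q [65.2  5.  10.  95.1 -0.  90. ] pos [0.2306 0.4991 0.2308] rot [-9.00e+01  6.00e-02  6.52e+01] F [1.4 0.6 0.4] open 0.0852
turn [-1.00e-02 -1.88e+01 -6.00e-02] shift [ 0.0111  0.0108 -0.2365]
t 0.15 q [65.2  5.  10.  95.1 -0.  90. ] pos [0.2306 0.4991 0.2308] rot [-9.00e+01  6.00e-02  6.52e+01] F [1.4 0.6 0.4] open 0.0852
turn [-1.00e-02 -1.88e+01 -6.00e-02] shift [ 0.0174  0.0708 -0.3383]
```

Call:
{"name": "play_rows", "arguments": {"moves": [[[0,-4,0],[0.002,0.002,-0.047],100],[[0,-8,0],[0.004,0.004,-0.094],100],[[0,-12,0],[0.006,0.006,-0.141],100],[[0,-16,0],[0.008,0.01,-0.188],100],[[0,-18.8,0],[0.011,0.02,-0.23],100]]}}

```text
time: 0.65
ee_pos: [0.4461, 0.4118, 0.2117]
tcp_rot: [-90.0, -0.0, 84.1]
wrist_force: [-0.4, 1.1, 0.5]
opening: 0.0854
```

```bash
python3 - <<'E'
from h import *
delta([0.545,0.373,0.16],tgt(-6))
c=snap('wrist','w1')
E
```

```text
t 0.65 q [42.7 12.6 16.4 93.8 -0.  48.6] pos [0.4461 0.4118 0.2117] rot [-9.005e+01 -5.000e-02  8.413e+01] F [-0.4  1.1  0.5] open 0.0854
turn [0.05 0.13 0.05] shift [-0.0285  0.0517 -0.1023]
```

View pics/w1.png

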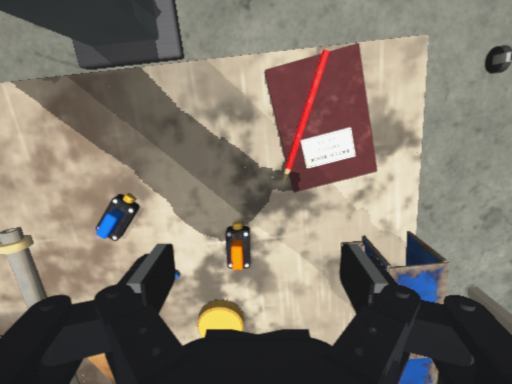

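The wrist view shows the orange sensor at about (237,247), nearly upright in the picture with its nose up. The blue one is at (118,217) and the rod tip at (12,235).

```bash
python3 - <<'E'
from h import *
crop('w1',205,205,70,80,7,'w1c')
c=load('w1');print(c['fov_y'],c['world_from_camera'])
E
```

```text
68.64559863640565 [[ 1.01248077e-01 -9.53006288e-01 -2.85530807e-01  3.72676628e-01]
 [ 9.94861208e-01  9.69733973e-02  2.91090386e-02  4.20061236e-01]
 [-5.22043423e-05 -2.87010758e-01  9.57927357e-01  3.55233917e-01]
 [ 0.00000000e+00  0.00000000e+00  0.00000000e+00  1.00000000e+00]]
```

View pics/w1c.png

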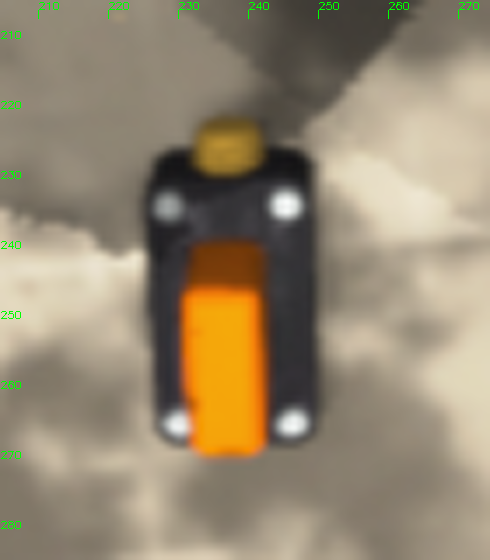

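```bash
cat > fit.py <<'E'
from h import *
from scipy.optimize import least_squares
def fit(c,G,Sc,N=None,extra=[],z=True,s=7,o=(204.5,204.5)):
    px=lambda p:np.array(p)/s+np.array(o)
    # G corners order: (-17,-y..)
    def res(v):
        R=S(v[2])
        W=lambda p:np.array([v[0],v[1],v[3]])+R@np.array(p)/1000
        r=[]
        for (a,b),g in zip([(-17,-1),(-17,1),(17,-1),(17,1)],G):
            r+=list(proj(c,W((a,7*b,40)))-px(g))
        for (a,b),g in zip([(-1,-1),(-1,1),(1,-1),(1,1)],Sc):
            r+=list(proj(c,W((a*v[4],b*v[5],16)))-px(g))
        for cc,p,q in extra: r+=list((proj(cc,W(p))-np.array(q))*1.0)
        return np.array(r)
    x=least_squares(res,[.547,.373,-6,0,20,10]).x
    return x,res(x)
E
python3 - <<'E'
from fit import *
np.set_printoptions(precision=4,suppress=True)
c=load('w1');t=load('top0');s=load('scene0')
G=[(181,288),(261,288),(190,455),(266,453)];Sc=[(168,205),(286,205),(178,424),(292,424)]
for ex in ([],[(t,(0,0,40),(148.8,178.5)),(s,(0,0,40),(195.8,153.1)),(t,(-32,0,8),(149.8,190.6)),(s,(-32,0,8),(189.1,163.5))]):
    x,r=fit(c,G,Sc,extra=ex);print(x,r)
x=tri((c,204.5+224.5/7,204.5+371/7),(t,148.8,178.5),(s,195.8,153.1));print(x)
E
```

```text
[ 0.5522  0.3748 -5.0606 -0.0119 23.9404 11.4591] [ 0.1804  0.5984 -0.3493  0.4693 -0.0708  0.0946 -0.3156  0.258   0.147
 -0.2656  0.1513 -0.4683  0.149  -0.2989  0.1396 -0.4877]
[ 0.5477  0.376  -5.2413 -0.0034 23.35   11.1779] [ 0.043   0.422  -0.19    0.3213 -0.2606  0.5402 -0.2244  0.7307  0.2146
 -0.3601  0.22   -0.5139  0.1068 -0.3931  0.0984 -0.5363 -0.5744 -0.2411
 -0.1731  0.1265  0.1816  0.3061  0.0293  0.8998]
(array([0.5474, 0.3754, 0.0366]), [np.float64(0.000988595724420067), np.float64(0.0010021055004936672), np.float64(0.0009600121275394216)])
```

```bash
python3 - <<'E'
from h import *
delta([0.5475,0.3755,0.09],tgt(-5.2))
E
```

```text
t 0.7 q [42.3 12.9 16.4 93.6 -0.1 48.2] pos [0.4503 0.4092 0.2085] rot [-90.04   0.14  84.1 ] F [ 1.1 -3.6 -2.2] open 0.0855
turn [ 0.04 -0.7  -0.14] shift [-0.0233  0.1186 -0.1   ]
```

```bash
cat >> h.py <<'E'
import json
def getc():
    d=json.load(open('cmd.json'));return np.array(d['p']),np.array(d['R'])
def applied(turn,shift):
    p,R=getc();p2=p+R@np.array(shift);R2=R@Ro.from_rotvec(turn,degrees=True).as_matrix()
    json.dump({'p':p2.tolist(),'R':R2.tolist()},open('cmd.json','w'))
def plan(p,R):
    p0,R0=getc();o=get_obs()
    print('t',round(o['time'],2),'q',np.round(o['q'],1),'pos',np.round(o['ee_pos'],4),'rot',np.round(o['tcp_rot'],2),'F',np.round(o['wrist_force'],1),'open',round(o['opening'],4))
    print('cmd',np.round(p0,4),np.round(Ro.from_matrix(R0).as_euler('xyz',degrees=True),2))
    print('turn',np.round(Ro.from_matrix(R0.T@R).as_rotvec(degrees=True),2),'shift',np.round(R0.T@(np.asarray(p)-p0),4))
E
python3 - <<'E'
from h import *
json.dump({'p':[.2306,.499,.2307],'R':Ro.from_euler('xyz',[-90,0,65.203],degrees=True).as_matrix().tolist()},open('cmd.json','w'))
applied([0,-18.8,0],[.011,.02,-.23])
plan([0.5475,0.3755,0.09],tgt(-5.2))
E
```

```text
t 0.7 q [42.3 12.9 16.4 93.6 -0.1 48.2] pos [0.4503 0.4092 0.2085] rot [-90.04   0.14  84.1 ] F [ 1.1 -3.6 -2.2] open 0.0855
cmd [0.444  0.4125 0.2107] [-90.  -0.  84.]
turn [-0.  -0.8  0. ] shift [-0.026   0.1207 -0.1068]
```

Call:
{"name": "play_rows", "arguments": {"moves": [[[0,-0.8,0],[-0.007,0.02,-0.03],100],[[0,-0.8,0],[-0.014,0.045,-0.06],100],[[0,-0.8,0],[-0.02,0.075,-0.085],100],[[0,-0.8,0],[-0.026,0.105,-0.107],100],[[0,-0.8,0],[-0.026,0.121,-0.107],100]]}}

```text
time: 1.2
ee_pos: [0.5489, 0.3737, 0.0863]
tcp_rot: [-89.8, 0.2, 84.7]
wrist_force: [-1.2, -0.9, -0.2]
opening: 0.0855
```

Call:
{"name": "play_rows", "arguments": {"moves": [[[0,0,0],[0,0,0],60],[[0,0,0],[0,0,0],60],[[0,0,0],[0,0,0],60],[[0,0,0],[0,0,0],60],[[0,0,0],[0,0,0],60]]}}

```text
time: 1.7
ee_pos: [0.5479, 0.3763, 0.0915]
tcp_rot: [-90.1, -0.1, 84.8]
wrist_force: [0.4, -0.4, 0.0]
opening: 0.0513
```

```bash
python3 - <<'E'
from h import *
applied([0,-.8,0],[-.026,.121,-.107])
plan([0.5475,0.3755,0.019],tgt(-5.2))
c=snap('wrist','w2')
E
```

```text
t 1.7 q [34.5 20.2 12.5 82.2 -0.  39.6] pos [0.5479 0.3763 0.0915] rot [-9.007e+01 -6.000e-02  8.483e+01] F [ 0.4 -0.4  0. ] open 0.0513
cmd [0.5477 0.3755 0.0897] [-90.   -0.   84.8]
turn [-0.  0.  0.] shift [-0.      0.0707  0.0002]
```

View pics/w2.png

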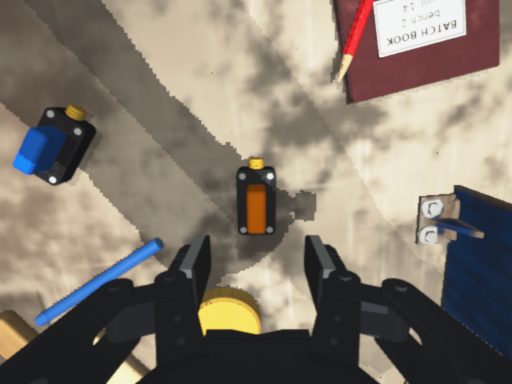

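```bash
python3 - <<'E'
from h import *
c=load('w2')
for z in (.09,.04,.016,0): print(z,proj(c,[.5477,.3755,z]))
crop('w2',215,150,85,95,6,'w2c')
E
```

```text
0.09 [254.16452404 246.32346615]
0.04 [254.80688172 215.14751518]
0.016 [255.02061286 204.77436649]
0 [255.14093949 198.93447785]
```

View pics/w2c.png

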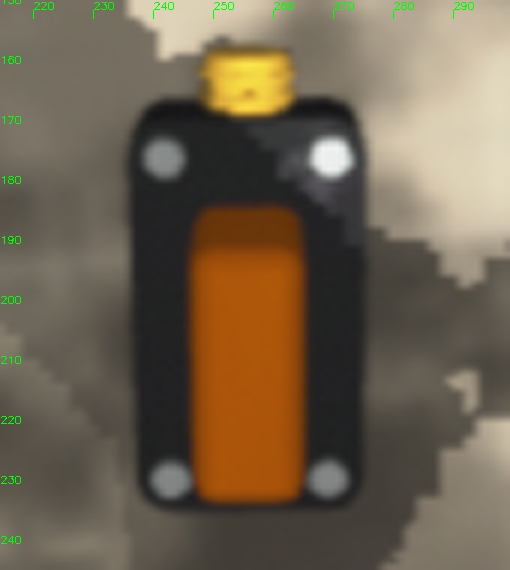

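```bash
python3 - <<'E'
from fit import *
np.set_printoptions(precision=4,suppress=True)
c=load('w2');c1=load('w1')
G=[(193,252),(303,252),(199,502),(302,502)];Sc=[(164,158),(331,157),(171,480),(328,479)]
x,r=fit(c,G,Sc,s=6,o=(214.5,149.5));print(x,r)
q=(256.,212.3)
print(tri((c,*q),(c1,204.5+224.5/7,204.5+371/7)), atz(c,*q,.04), atz(c1,204.5+224.5/7,204.5+371/7,.04))
E
```

```text
[ 0.5494  0.3762 -4.774  -0.0092 24.1118 11.5259] [-0.1527  0.3513  0.0494  0.2443 -0.4349  0.0528  0.1184 -0.0457  0.1125
 -0.1629  0.0597 -0.1589  0.1169 -0.1903  0.173  -0.1699]
(array([0.5465, 0.3764, 0.0373]), [np.float64(6.471524997079398e-05), np.float64(6.471524997081123e-05)]) [0.5455 0.3766 0.04  ] [0.545  0.3767 0.04  ]
```

The wrist view shows the sensor between the jaws at (256,210), with its yaw confirmed at about -5°. Two views put the grip top at z≈0.037. Descending now.

Call:
{"name": "play_rows", "arguments": {"moves": [[[0,0,0],[0.001,0.015,0.001],60],[[0,0,0],[0.001,0.03,0.001],60],[[0,0,0],[0.001,0.045,0.001],60],[[0,0,0],[0.001,0.06,0.001],60],[[0,0,0],[0.001,0.07,0.001],60]]}}

```text
time: 2.25
ee_pos: [0.5461, 0.3763, 0.0177]
tcp_rot: [-89.9, 0.1, 84.8]
wrist_force: [-0.8, 0.0, -0.9]
opening: 0.0511
```

Call:
{"name": "play_rows", "arguments": {"moves": [[[0,0,0],[0,0,0],60],[[0,0,0],[0,0,0],60],[[0,0,0],[0,0,0],45],[[0,0,0],[0,0,0],35],[[0,0,0],[0,0,0],30]]}}

```text
time: 2.75
ee_pos: [0.5472, 0.3771, 0.021]
tcp_rot: [-90.0, -0.0, 84.8]
wrist_force: [0.3, 0.2, -0.2]
opening: 0.0258
```

```bash
python3 - <<'E'
from h import *
applied([0,0,0],[.001,.070,.001])
plan([0.547,0.3765,0.019],tgt(-5))
c=snap('wrist','w3')
E
```

```text
t 2.75 q [34.6 21.5  6.3 74.8  0.  39.8] pos [0.5472 0.3771 0.021 ] rot [-9.005e+01 -4.000e-02  8.480e+01] F [ 0.3  0.2 -0.2] open 0.0258
cmd [0.5468 0.3766 0.0197] [-90.   -0.   84.8]
turn [-0.  -0.2  0. ] shift [-0.0001  0.0007 -0.0002]
```

View pics/w3.png

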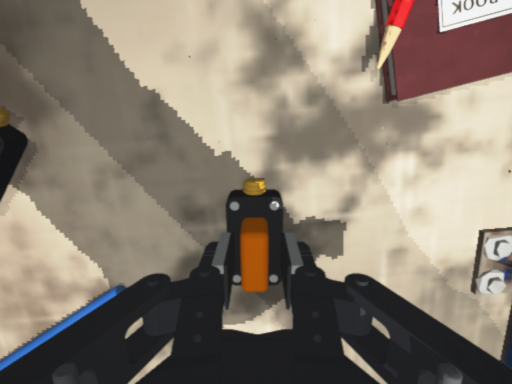

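The jaws flank the grip at (254,255) with the pads centred on it. Closing.

Call:
{"name": "play_rows", "arguments": {"moves": [[[0,-0.2,0],[0,0.0015,0],20],[[0,-0.2,0],[0,0.0015,0],10],[[0,-0.2,0],[0,0.0015,0],5],[[0,-0.2,0],[0,0.0015,0],5],[[0,-0.2,0],[0,0.0015,0],5]], "grip_force": 45}}

```text
time: 3.3
ee_pos: [0.547, 0.3769, 0.0189]
tcp_rot: [-90.0, -0.0, 85.0]
wrist_force: [-0.1, 0.4, 1.6]
opening: 0.0128
```

Call:
{"name": "play_rows", "arguments": {"moves": [[[0,0,0],[0,0,0],5],[[0,0,0],[0,-0.005,0],5],[[0,0,0],[0,-0.015,0],5],[[0,0,0],[0,-0.03,0],5],[[0,0,0],[0,-0.05,0],5]]}}

```text
time: 3.8
ee_pos: [0.5466, 0.3767, 0.0697]
tcp_rot: [-90.0, 0.0, 85.0]
wrist_force: [-0.0, 0.2, -0.0]
opening: 0.0134
```

```bash
python3 - <<'E'
from h import *
applied([0,-.2,0],[0,.0015,0]);applied([0,0,0],[0,-.05,0])
plan([0.547,0.3765,0.24],tgt(-5))
c=snap('wrist','w4')
E
```

```text
t 3.8 q [34.6 20.5 10.5 80.  -0.  39.6] pos [0.5466 0.3767 0.0697] rot [-8.997e+01  3.000e-02  8.500e+01] F [-0.   0.2 -0. ] open 0.0134
cmd [0.5468 0.3766 0.0682] [-90.  -0.  85.]
turn [-0.  0.  0.] shift [-1.000e-04 -1.718e-01 -2.000e-04]
```

View pics/w4.png

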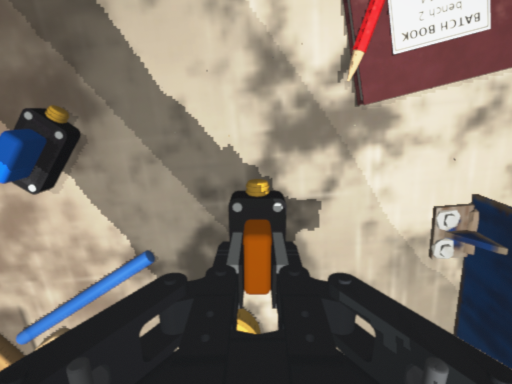

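The sensor is held (opening 13.4 mm) and lifted clear. I'll carry it up and over the rod toward the tube.

Call:
{"name": "play_rows", "arguments": {"moves": [[[0,0,0],[0,-0.035,0],5],[[0,0,0],[0,-0.075,0],5],[[0,0,0],[-0.01,-0.115,0],5],[[0,0,0],[-0.03,-0.15,0],5],[[0,0,0],[-0.06,-0.18,0],5]]}}

```text
time: 4.35
ee_pos: [0.5415, 0.3174, 0.2516]
tcp_rot: [-90.1, -0.1, 85.1]
wrist_force: [1.5, 0.0, -0.4]
opening: 0.013
```

Call:
{"name": "play_rows", "arguments": {"moves": [[[0,0,0],[-0.04,0,0],5],[[0,0,0],[-0.085,0,0],5],[[0,0,0],[-0.13,0,0],5],[[0,0,0],[-0.175,0,0],5],[[0,0,0],[-0.22,0,0],5]]}}

```text
time: 4.85
ee_pos: [0.522, 0.0963, 0.25]
tcp_rot: [-90.1, -0.0, 85.0]
wrist_force: [0.7, -0.3, 0.1]
opening: 0.0129
```

```bash
python3 - <<'E'
from h import *
applied([0,0,0],[-.06,-.18,0]);applied([0,0,0],[-.22,0,0])
plan([0.50,-0.06,0.25],tgt(-6.4))
E
```

```text
t 4.85 q [10.5  2.7  9.7 97.  -0.  15.4] pos [0.522  0.0963 0.25  ] rot [-9.009e+01 -2.000e-02  8.502e+01] F [ 0.7 -0.3  0.1] open 0.0129
cmd [0.5224 0.0976 0.2482] [-90.  -0.  85.]
turn [-0.   1.4  0. ] shift [-0.159  -0.0018  0.0086]
```

Call:
{"name": "play_rows", "arguments": {"moves": [[[0,0.4,0],[-0.04,0,0.003],5],[[0,0.8,0],[-0.08,0,0.006],5],[[0,1.2,0],[-0.12,0,0.008],5],[[0,1.4,0],[-0.15,0,0.008],5],[[0,1.4,0],[-0.16,0,0.008],5]]}}

```text
time: 5.35
ee_pos: [0.5001, -0.0631, 0.25]
tcp_rot: [-90.1, 0.0, 83.4]
wrist_force: [0.6, 0.6, -0.2]
opening: 0.0129
```

Call:
{"name": "play_rows", "arguments": {"moves": [[[0,0,0],[0,0,0],5],[[0,0,0],[0,0,0],5],[[0,0,0],[0,0,0],5],[[0,0,0],[0,0,0],5],[[0,0,0],[0,0,0],5]]}}

```text
time: 5.85
ee_pos: [0.5007, -0.06, 0.2487]
tcp_rot: [-90.0, -0.0, 83.7]
wrist_force: [0.0, -0.4, -0.2]
opening: 0.013
```

```bash
python3 - <<'E'
from h import *
applied([0,1.4,0],[-.16,0,.008])
plan([0.50,-0.06,0.25],tgt(-6.4))
c=snap('wrist','w5')
E
```

```text
t 5.85 q [-6.8 -0.9  6.  96.9  0.  -0.5] pos [ 0.5007 -0.06    0.2487] rot [-89.99  -0.    83.68] F [ 0.  -0.4 -0.2] open 0.013
cmd [ 0.5005 -0.0611  0.2482] [-90.   -0.   83.6]
turn [-0.  0.  0.] shift [ 0.001  -0.0018  0.0006]
```

View pics/w5.png

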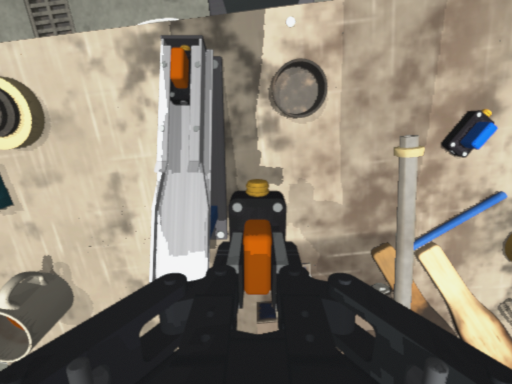

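The wrist view shows the tube nearly vertical in the picture, with the loaded sensor at (180,68) and the lip/flare edges at about (163,170) and (205,175). The bay runs from about row 200 down to the gripper. I'll enlarge it and measure.

```bash
python3 - <<'E'
from h import *
crop('w5',140,30,90,150,4,'w5c');crop('w5',140,150,100,140,4.2,'w5d')
E
```

```text
(no output)
```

View pics/w5c.png

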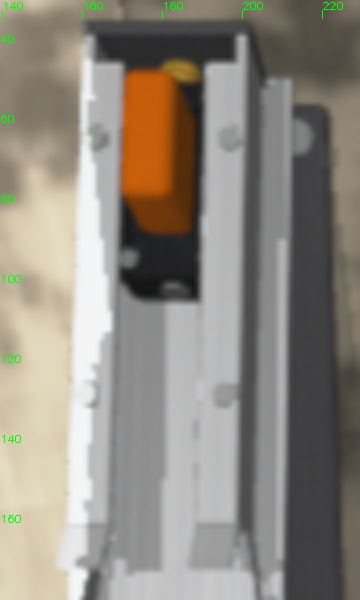

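View pics/w5d.png

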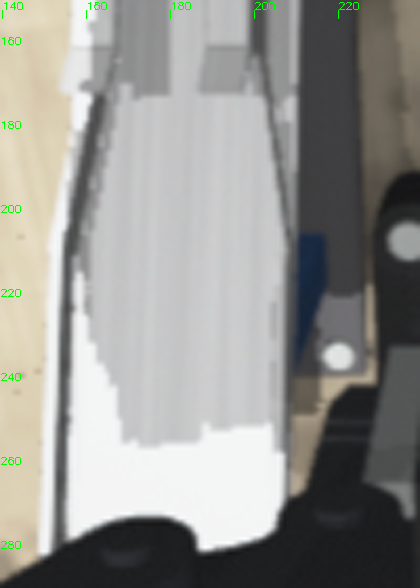

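```bash
cat > ov.py <<'E'
from h import *
T22=np.tan(np.radians(22))
def tp(s,y,h):  # s: x of tube of the floor point, h perpendicular height
    a=np.radians(22);z=30+(s+130)*T22
    return np.array([s-h*np.sin(a),y,z+h*np.cos(a)])/1000
def ov(tag,out,o,yaw,box,sc):
    c=load(tag);im=c['img'][:,:,::-1].copy();u0,v0,w,h=box
    im=cv2.resize(im[v0:v0+h,u0:u0+w],None,fx=sc,fy=sc,interpolation=cv2.INTER_CUBIC)
    R=S(yaw);P=lambda q:tuple(int(round(k)) for k in (proj(c,np.array([o[0],o[1],0])+R@q)-[u0-.5,v0-.5])*sc)
    for a,b,col in [((-130,11,25),(-6,11,25),(0,0,255)),((-130,-11,25),(-6,-11,25),(0,0,255)),
      ((41,27,12),(131,27,12),(0,255,0)),((41,-27,12),(131,-27,12),(0,255,0)),((41,27,0),(131,27,0),(255,0,0)),((41,-27,0),(131,-27,0),(255,0,0)),
      ((-6,19,25),(41,27,12),(0,255,255)),((-6,-19,25),(41,-27,12),(0,255,255)),((131,-27,0),(131,27,0),(255,0,0)),((-6,-19,25),(-6,19,25),(0,0,255)),((-130,-19,0),(-130,19,0),(255,0,255))]:
        cv2.line(im,P(tp(*a)),P(tp(*b)),col,1)
    a=-96.6; g=[tp(-130+(36+x)*np.cos(np.radians(22)),y,40) for x,y in [(-17,-7),(17,-7),(17,7),(-17,7)]]
    for i in range(4): cv2.line(im,P(g[i]),P(g[(i+1)%4]),(255,255,0),1)
    cv2.imwrite(f'pics/{out}.png',im)
E
python3 - <<'E'
from ov import *
ov('w5','o1',(.4863,-.1414),-6.4,(130,30,110,270),2.2)
ov('top0','o2',(.4863,-.1414),-6.4,(310,135,70,125),4.7)
ov('scene0','o3',(.4863,-.1414),-6.4,(230,180,130,120),5)
a=[cv2.imread(f'pics/o{i}.png') for i in (1,2)];h=max(x.shape[0] for x in a)
cv2.imwrite('pics/o12.png',np.hstack([cv2.copyMakeBorder(x,0,h-x.shape[0],0,5,0) for x in a]))
E
```

```text
(no output)
```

View pics/o12.png

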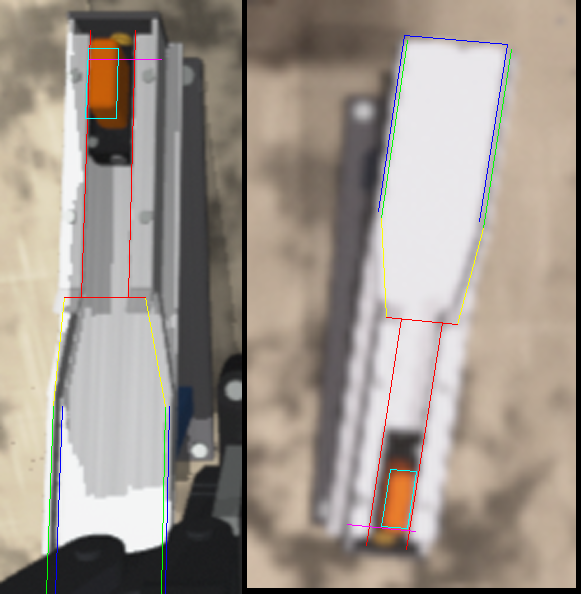

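View pics/o3.png

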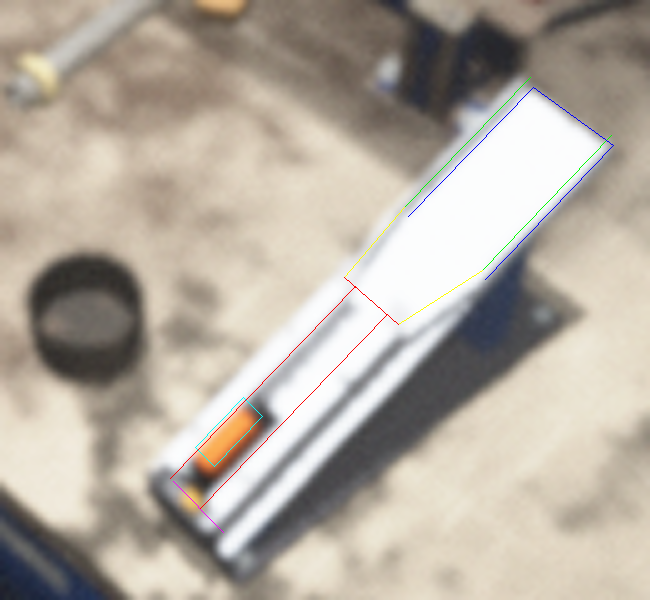

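The overlay matches laterally; the tube sits about 2–3 mm farther toward -x than my first estimate. I'll use origin (0.484,-0.141), yaw -6.4, and now plan a tilted hover over the bay.

```bash
cat >> h.py <<'E'
BAY=np.array([.5618,-.1499,.114])
def bay(h): return BAY+S(-6.4,22)[:,2]*h
E
python3 - <<'E'
from h import *
plan(bay(.07),tgt(-6.4,22))
E
```

```text
t 5.9 q [-6.9 -0.9  6.  96.9  0.  -0.5] pos [ 0.5007 -0.0601  0.2487] rot [-89.99  -0.    83.66] F [ 0.2  0.8 -0.9] open 0.0129
cmd [ 0.5005 -0.0611  0.2482] [-90.   -0.   83.6]
turn [-21.86   0.    -2.45] shift [-0.0844  0.0693 -0.0448]
```

```bash
sed -i "s/from_euler('zy'/from_euler('ZY'/" h.py
python3 - <<'E'
from h import *
plan(bay(.07),tgt(-6.4,22))
E
```

```text
t 5.9 q [-6.9 -0.9  6.  96.9  0.  -0.5] pos [ 0.5007 -0.0601  0.2487] rot [-89.99  -0.    83.66] F [ 0.2  0.8 -0.9] open 0.0129
cmd [ 0.5005 -0.0611  0.2482] [-90.   -0.   83.6]
turn [-22.   0.   0.] shift [-0.0815  0.0693 -0.0446]
```

Call:
{"name": "play_rows", "arguments": {"moves": [[[-4,0,0],[-0.02,0,-0.01],5],[[-9,0,0],[-0.045,0.005,-0.022],5],[[-14,0,0],[-0.065,0.02,-0.035],5],[[-19,0,0],[-0.08,0.035,-0.045],5],[[-22,0,0],[-0.0815,0.05,-0.045],5]]}}

```text
time: 6.4
ee_pos: [0.5363, -0.148, 0.1982]
tcp_rot: [-112.2, 0.0, 83.5]
wrist_force: [0.3, 0.3, -0.5]
opening: 0.0127
```

Call:
{"name": "play_rows", "arguments": {"moves": [[[0,0,0],[0,0,0],5],[[0,0,0],[0,0,0],5],[[0,0,0],[0,0,0],5],[[0,0,0],[0,0,0],5],[[0,0,0],[0,0,0],5]]}}

```text
time: 6.9
ee_pos: [0.5369, -0.1466, 0.1995]
tcp_rot: [-112.0, 0.0, 83.6]
wrist_force: [1.2, 0.2, -0.3]
opening: 0.0127
```

```bash
python3 - <<'E'
from h import *
applied([-22,0,0],[-.0815,.05,-.045])
plan(bay(.035),tgt(-6.4,22));plan(bay(.0205),tgt(-6.4,22))
snap('wrist','w6');snap('scene','s6');snap('top','t6')
crop('s6',220,130,170,150,4,'s6c');crop('t6',290,120,110,130,4.2,'t6c')
E
```

```text
t 6.9 q [-17.4 -16.7 -16.8  68.3   4.1 -10.2] pos [ 0.5369 -0.1466  0.1995] rot [-1.1202e+02  1.0000e-02  8.3640e+01] F [ 1.2  0.2 -0.3] open 0.0127
cmd [ 0.5361 -0.1471  0.1982] [-112.     0.    83.6]
turn [-0.  0.  0.] shift [0.     0.0527 0.0076]
t 6.9 q [-17.4 -16.7 -16.8  68.3   4.1 -10.2] pos [ 0.5369 -0.1466  0.1995] rot [-1.1202e+02  1.0000e-02  8.3640e+01] F [ 1.2  0.2 -0.3] open 0.0127
cmd [ 0.5361 -0.1471  0.1982] [-112.     0.    83.6]
turn [-0.  0.  0.] shift [0.     0.0672 0.0076]
```

View pics/w6.png

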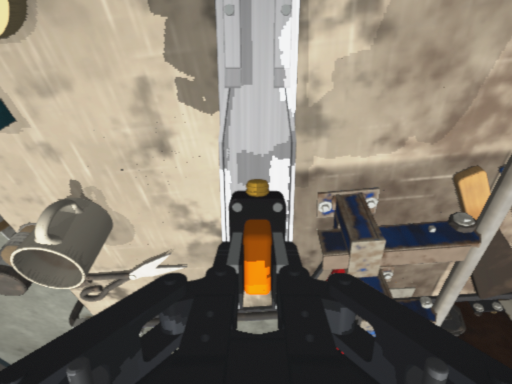

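View pics/s6c.png

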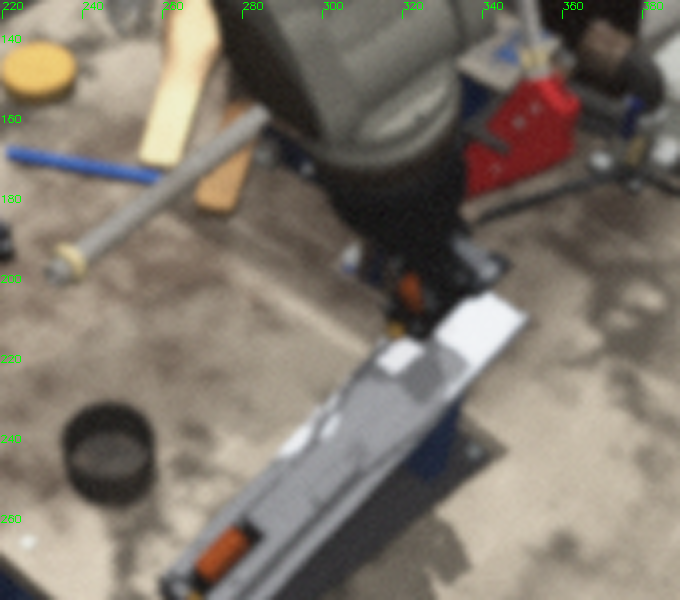

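View pics/t6c.png

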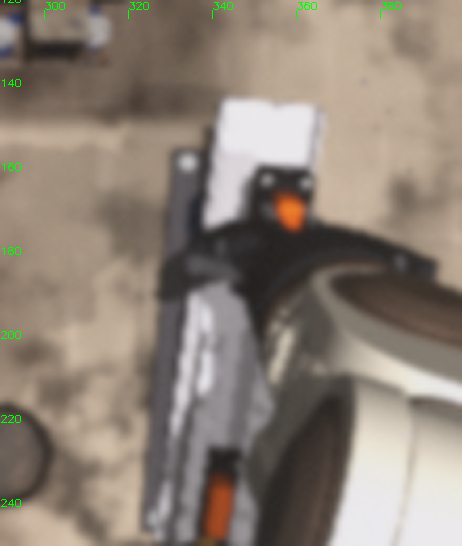

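The sensor is aligned over the bay: its nose is at column 258, midway between the bay walls at columns 222 and 293. Descending along the slope normal.

Call:
{"name": "play_rows", "arguments": {"moves": [[[0,0,0],[0,0.014,0.002],5],[[0,0,0],[0,0.028,0.004],5],[[0,0,0],[0,0.042,0.006],5],[[0,0,0],[0,0.053,0.007],5],[[0,0,0],[0,0.06,0.0075],5]]}}

```text
time: 7.55
ee_pos: [0.5514, -0.1484, 0.1383]
tcp_rot: [-111.9, -0.0, 83.6]
wrist_force: [0.0, -0.0, -0.7]
opening: 0.0131
```

Call:
{"name": "play_rows", "arguments": {"moves": [[[0,0,0],[0,0,0],5],[[0,0,0],[0,0,0],5],[[0,0,0],[0,0.001,0],5],[[0,0,0],[0,0.002,0],5],[[0,0,0],[0,0.003,0],5]]}}

```text
time: 8.05
ee_pos: [0.5529, -0.1487, 0.138]
tcp_rot: [-112.0, 0.0, 83.6]
wrist_force: [-0.8, 0.2, -0.2]
opening: 0.0133
```

```bash
python3 - <<'E'
from h import *
applied([0,0,0],[0,.063,.0075])
plan(bay(.0205),tgt(-6.4,22))
o=get_obs();print('h TCP over floor',S(-6.4,22)[:,2]@(o['ee_pos']-BAY))
snap('wrist','w7');snap('scene','s7')
crop('s7',280,160,90,90,6,'s7c')
E
```

```text
t 8.05 q [-17.  -14.5 -21.9  61.    4.   -9.9] pos [ 0.5529 -0.1487  0.138 ] rot [-1.1204e+02  1.0000e-02  8.3600e+01] F [-0.8  0.2 -0.2] open 0.0133
cmd [ 0.5527 -0.1489  0.137 ] [-112.     0.    83.6]
turn [-0.  0.  0.] shift [0.     0.0042 0.0001]
h TCP over floor 0.025570184832277788
```

View pics/w7.png

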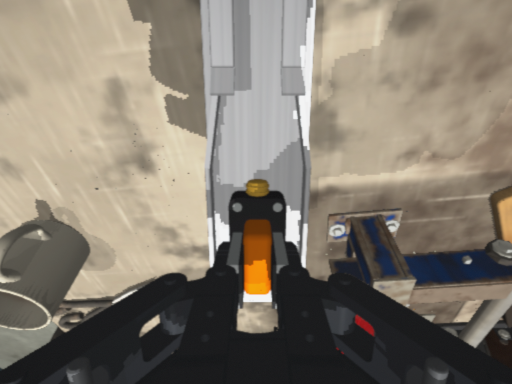

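View pics/s7c.png

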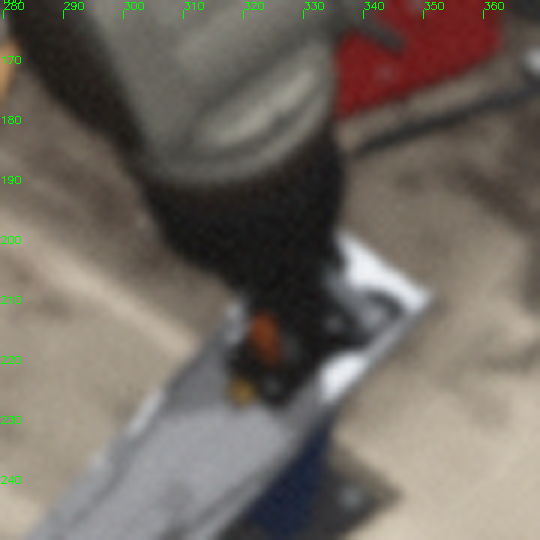

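The sensor is centred in the bay about 6 mm above the floor, with no contact force yet. I'll creep down.

Call:
{"name": "play_rows", "arguments": {"moves": [[[0,0,0],[0,0.001,0],5],[[0,0,0],[0,0.002,0],5],[[0,0,0],[0,0.003,0],5],[[0,0,0],[0,0.0035,0],5],[[0,0,0],[0,0.004,0],5]]}}

```text
time: 8.65
ee_pos: [0.5543, -0.1488, 0.1338]
tcp_rot: [-112.0, -0.0, 83.6]
wrist_force: [-0.5, 0.7, -1.0]
opening: 0.0131
```

Call:
{"name": "play_rows", "arguments": {"moves": [[[0,0,0],[0,0.0005,0],5],[[0,0,0],[0,0.001,0],5],[[0,0,0],[0,0.001,0],5],[[0,0,0],[0,0.001,0],5],[[0,0,0],[0,0.001,0],5]]}}

```text
time: 9.15
ee_pos: [0.5546, -0.1489, 0.133]
tcp_rot: [-112.0, 0.0, 83.6]
wrist_force: [0.8, 0.1, 0.6]
opening: 0.0127
```

```bash
python3 - <<'E'
from h import *
applied([0,0,0],[0,.005,0])
plan(bay(.019),tgt(-6.4,22))
o=get_obs();print('h TCP over floor',S(-6.4,22)[:,2]@(o['ee_pos']-BAY),'Fn',S(-6.4,22)[:,2]@o['wrist_force'])
E
```

```text
t 9.15 q [-17.  -14.2 -22.2  60.4   3.9  -9.8] pos [ 0.5546 -0.1489  0.133 ] rot [-112.     0.    83.6] F [0.8 0.1 0.6] open 0.0127
cmd [ 0.5545 -0.1491  0.1323] [-112.     0.    83.6]
turn [-0.  0.  0.] shift [0.     0.0007 0.0001]
h TCP over floor 0.020302740474359395 Fn 0.26263844475487724
```

Call:
{"name": "play_rows", "arguments": {"moves": [[[0,0,0],[0,0.0005,0],5],[[0,0,0],[0,0.001,0],5],[[0,0,0],[0,0.001,0],5],[[0,0,0],[0,0.001,0],5],[[0,0,0],[0,0.001,0],5]]}}

```text
time: 9.65
ee_pos: [0.5552, -0.149, 0.1325]
tcp_rot: [-112.0, 0.0, 83.6]
wrist_force: [-1.6, 0.3, 3.5]
opening: 0.013
```

```bash
python3 - <<'E'
from h import *
applied([0,0,0],[0,.001,0])
plan(bay(.019),tgt(-6.4,22))
o=get_obs();print('h TCP over floor',S(-6.4,22)[:,2]@(o['ee_pos']-BAY),'Fn',S(-6.4,22)[:,2]@o['wrist_force'])
snap('scene','s8');snap('wrist','w8')
crop('s8',290,185,65,65,8,'s8c');crop('w8',195,150,120,160,3.6,'w8c')
E
```

```text
t 9.65 q [-17.  -14.2 -22.2  60.3   3.9  -9.8] pos [ 0.5552 -0.149   0.1325] rot [-1.1205e+02  1.0000e-02  8.3600e+01] F [-1.6  0.3  3.5] open 0.013
cmd [ 0.5549 -0.1492  0.1314] [-112.     0.    83.6]
turn [-0.  0.  0.] shift [ 0.     -0.0003  0.0001]
h TCP over floor 0.01961174342791297 Fn 3.9116574061211624
```

View pics/s8c.png

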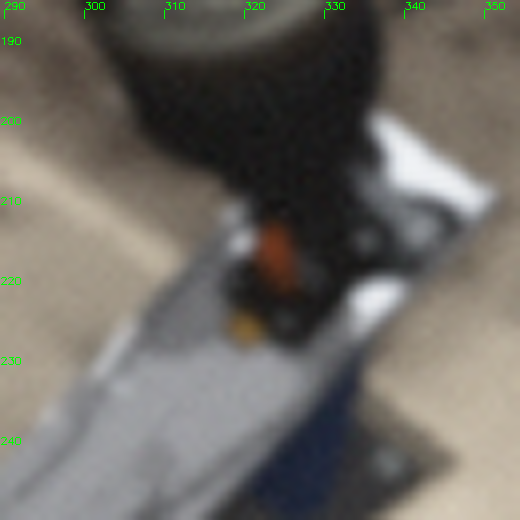

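View pics/w8c.png

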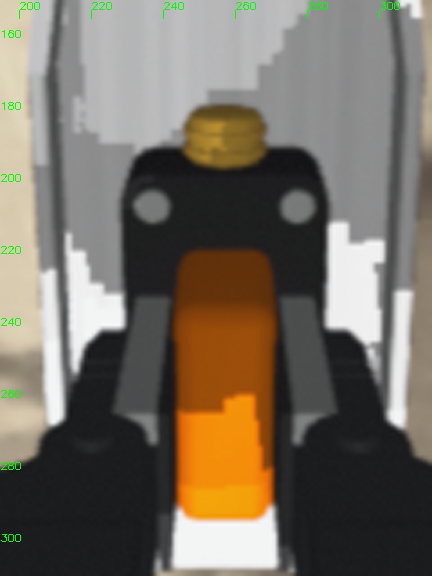

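There is about 4 N of contact along the slope normal, and the wrist view shows the base flat and centred between the walls, nose down the slope. Releasing.

Call:
{"name": "play_rows", "arguments": {"moves": [[[0,0,0],[0,0,0],20],[[0,0,0],[0,0,0],30],[[0,0,0],[0,0,0],40],[[0,0,0],[0,0,0],40],[[0,0,0],[0,0,0],40]]}}

```text
time: 10.25
ee_pos: [0.5549, -0.1489, 0.1318]
tcp_rot: [-112.0, -0.0, 83.6]
wrist_force: [-0.6, 0.0, 0.4]
opening: 0.0338
```

Call:
{"name": "play_rows", "arguments": {"moves": [[[0,0,0],[0,0,0],40],[[0,0,0],[0,0,0],40],[[0,0,0],[0,0,0],40],[[0,0,0],[0,0,0],40],[[0,0,0],[0,0,0],40]]}}

```text
time: 10.75
ee_pos: [0.555, -0.1489, 0.132]
tcp_rot: [-112.0, 0.0, 83.6]
wrist_force: [-0.5, 0.0, -0.4]
opening: 0.0341
```

```bash
python3 - <<'E'
from h import *
snap('wrist','w9')
E
```

```text
(no output)
```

View pics/w9.png

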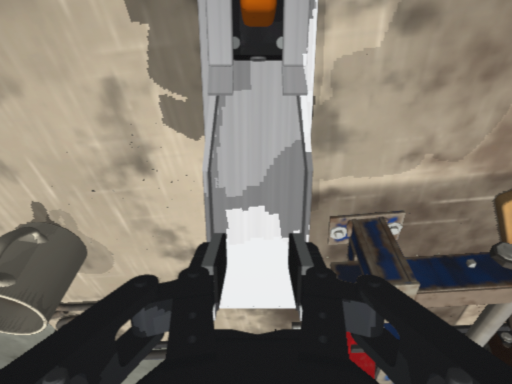

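It slid under the lips; its back is at about (258,55). I'll back off along the slope normal and check that it is seated.

Call:
{"name": "play_rows", "arguments": {"moves": [[[0,0,0],[0,-0.02,0],40],[[0,0,0],[0,-0.05,0],40],[[0,0,0],[0,-0.08,0],40],[[0,0,0],[0,-0.11,0],40],[[0,0,0],[0,-0.13,0],40]]}}

```text
time: 11.3
ee_pos: [0.5063, -0.1435, 0.255]
tcp_rot: [-112.1, 0.0, 83.6]
wrist_force: [1.1, -0.0, 0.5]
opening: 0.034
```

Call:
{"name": "play_rows", "arguments": {"moves": [[[4,0,0],[0.04,0,0],40],[[9,0,0],[0.08,0,0],40],[[14,0,0],[0.12,0,0],40],[[19,0,0],[0.15,0,0],40],[[22,0,0],[0.16,0,0],40]]}}

```text
time: 11.8
ee_pos: [0.525, 0.0182, 0.2521]
tcp_rot: [-89.8, -0.0, 83.8]
wrist_force: [0.3, -0.6, -0.1]
opening: 0.0343
```

Call:
{"name": "play_rows", "arguments": {"moves": [[[0,0,0],[0,0,0],40],[[0,0,0],[0,0,0],40],[[0,0,0],[0,0,0],40],[[0,0,0],[0,0,0],40],[[0,0,0],[0,0,0],40]]}}

```text
time: 12.3
ee_pos: [0.5241, 0.0149, 0.2532]
tcp_rot: [-90.1, -0.0, 83.5]
wrist_force: [-0.2, 0.1, 0.5]
opening: 0.0344
```

```bash
python3 - <<'E'
from h import *
o=get_obs();print(o['time'],o['ee_pos'],o['qd'])
snap('top','t10');snap('scene','s10');snap('wrist','w10')
crop('t10',310,135,70,125,4.6,'t10c');crop('s10',240,180,120,120,4.8,'s10c')
a=[cv2.imread(f'pics/{i}.png') for i in ('t10c','s10c')]
cv2.imwrite('pics/f10.png',np.hstack([x[:574] for x in a])[:,:800])
E
```

```text
12.3 [0.52405615 0.01492991 0.25317641] [ 0.22732544  0.44234678  0.19637518  0.14854384 -0.04840504 -0.01115821]
```

View pics/w10.png

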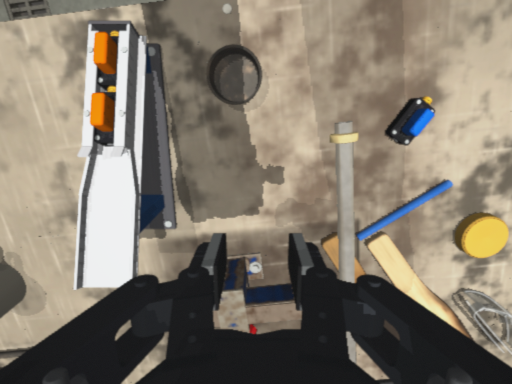

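View pics/t10c.png

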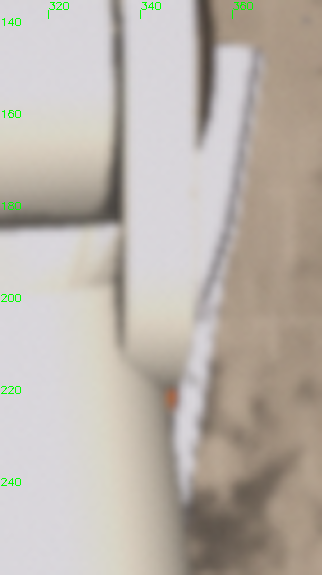

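View pics/s10.png

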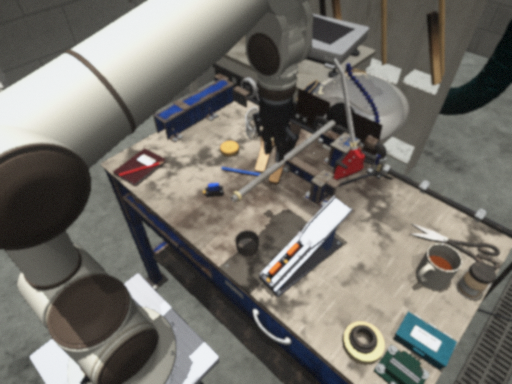

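The wrist view shows both orange sensors in the tube, grips at (103,53) and (102,112). The blue sensor at (411,119) is untouched. Next I'll measure the gap between the two.

```bash
python3 - <<'E'
from h import *
crop('w10',75,15,70,140,4.2,'w10c')
E
```

```text
(no output)
```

View pics/w10c.png

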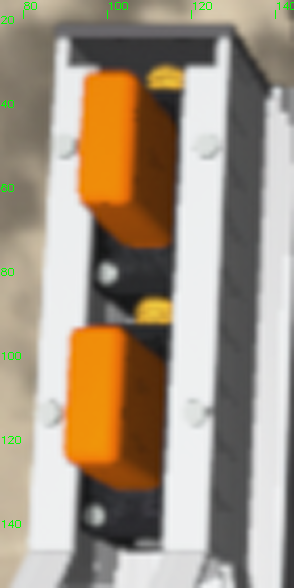

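```bash
python3 - <<'E'
from h import *
c=load('w10');n=S(-6.4,22)[:,2];p0=bay(.040)
def ip(x,y,p=p0):
    o,d=ray(c,74.5+x/4.2,14.5+y/4.2);return o+d*(n@(p-o))/(n@d)
a,b=ip(108,136),ip(93,395);print((b-a)@S(-6.4,22)[:,0],(b-a)@S(-6.4,22)[:,1])
a,b=ip(136,70),ip(121,326);print((b-a)@S(-6.4,22)[:,0])
a,b=ip(107,272,bay(.016)),ip(95,515,bay(.016));print('screws',(b-a)@S(-6.4,22)[:,0])
print(np.linalg.norm(ip(136,70)-ip(134,203)),'expect .034')
E
```

```text
0.06480204921219675 -0.00017709242226148276
0.0647636202170469
screws 0.06482618618839665
0.03400827864586978 expect .034
```

```bash
python3 - <<'E'
from h import *
a=load('w10')['img'][15:155,75:145].astype(int);c=snap('wrist','w11')
print(np.abs(c['img'][15:155,75:145]-a).mean(), get_obs()['time'])
print(job_done())
E
```

```text
2.1374489795918366 12.5
the job is handed in; nothing more can be done
None
```

The loose orange sensor is in the magazine tube, nose down the slope, seated against the sensor that was already there. I handed the job in at 12.5 s.

**What I did:** I gripped the sensor by its orange grip and carried it over the rod at z ≈ 0.25 m. I tilted it 22° and lowered it into the bay until the floor pushed back with about 4 N, then released it. It slid under the lips by itself. I then moved the gripper clear, about 0.16 m to the side.

**Last checks:**
- **Seating:** the last wrist picture puts the two sensors 64.8 mm apart along the slope, measured three ways, against a nominal 64 mm. The 0.8 mm difference is within what I can measure there. A second wrist picture just before hand-in looked almost the same, so nothing was visibly moving.
- **Blue sensor:** it looks untouched in the last pictures.
- **Forces:** wrist readings after each move stayed under about 5 N.

**Disagreements and gaps:**
- The wrist camera's single-view fits put the sensor about 10 mm too low. The wrist views also placed the tube 2–3 mm farther back than my first estimate. I corrected for both, and the floor contact agreed with the corrected height to within about 1 mm.
- The final top view was blocked by the arm, so the seating check rests on the wrist pictures; the scene view just shows both sensors in the tube.

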